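Pack the capped specimen pots for the courier

TASK

Gather the three capped specimen pots into the transport carrier, each standing upright on the carrier floor inside the seat ring of its own size (small in small, medium in medium, large in large). Keep the pots upright and set them down gently rather than dropping them. Leave the empty pots without lids standing where they are on the desk.

Things in the scene. Friction and masses are not known exactly. Their poses are not given: they have to be found in the camera images.
- pot_small: The small capped specimen pot, loose and standing upright: ivory cylinder 24 mm in diameter with a white ribbed screw lid 28 mm in diameter and 14 mm high on top; 46 mm tall in all, at most 0.2 kg. The flat lid closes its mouth. The lid is straight-sided, rigid and fixed to the pot: a grip from above across the lid holds it. Origin: centre of its underside; z up.
- pot_medium: The medium capped specimen pot, loose and standing upright: ivory cylinder 42 mm in diameter with a white ribbed screw lid 46 mm in diameter and 14 mm high on top; 56 mm tall in all, at most 0.2 kg. The flat lid closes its mouth. The lid is straight-sided, rigid and fixed to the pot: a grip from above across the lid holds it. Origin: centre of its underside; z up.
- pot_large: The large capped specimen pot, loose and standing upright: ivory cylinder 60 mm in diameter with a white ribbed screw lid 64 mm in diameter and 14 mm high on top; 66 mm tall in all, at most 0.2 kg. The flat lid closes its mouth. The lid is straight-sided, rigid and fixed to the pot: a grip from above across the lid holds it. Origin: centre of its underside; z up.
- seat_small: The small seat of the carrier, for the small pot: an upright black ring fixed to the carrier floor, inner diameter 40 mm, outer 48 mm, 12 mm high. Origin: centre of its underside, level with the carrier floor on which a seated pot stands; z up.
- seat_medium: The medium seat of the carrier, for the medium pot: an upright black ring fixed to the carrier floor, inner diameter 58 mm, outer 66 mm, 12 mm high. Origin: centre of its underside, level with the carrier floor on which a seated pot stands; z up.
- seat_large: The large seat of the carrier, for the large pot: an upright black ring fixed to the carrier floor, inner diameter 76 mm, outer 84 mm, 12 mm high. Origin: centre of its underside, level with the carrier floor on which a seated pot stands; z up.
- carrier: Grey open transport tray, fixed to the desk: 130 mm (its x) by 330 mm (its y), outer walls 4 mm thick and 25 mm high, floor 4 mm thick; a low black carrying loop (top 23 mm above the desk) projects about 25 mm beyond each short end. The three seat rings stand in one row along its y axis, at -100, 0 and +100 mm, in an order that changes. Origin: centre of its underside, on the desk.
- empty_small: A look-alike that stays: small empty pot without a lid, its open mouth seen from above; same ivory body, 24 mm in diameter, 43 mm tall, wall 2.5 mm, light. Loose, standing upright on the desk. Origin: centre of its underside; z up. All pots and an unlisted slide box (34 x 82 x 30 mm) stand in mixed order, 115 mm or more between centres.
- empty_medium: A look-alike that stays: medium empty pot without a lid, its open mouth seen from above; same ivory body, 42 mm in diameter, 53 mm tall, wall 2.5 mm, light. Loose, standing upright on the desk. Origin: centre of its underside; z up. Five pots or boxes stand in a row along y at x 0.42 to 0.46 m: fingers closing along y have most room.
- empty_large: A look-alike that stays: large empty pot without a lid, its open mouth seen from above; same ivory body, 60 mm in diameter, 63 mm tall, wall 2.5 mm, light. Loose, standing upright on the desk. Origin: centre of its underside; z up. Two pots or boxes stand at x about 0.58, y about +-0.37 m: fingers closing along x have most room.

How it is judged:
By the outcome, as a careful person would: the job done as asked, in the order asked, and still so for the second after the job is handed in, with the robot touching nothing.
It also fails if it takes over 96 s, if anything falls off the work surface, if the arm or the gripper's body presses on something with over 40 N, if the wrist force passes 120 N, or if a joint passes its speed limit or range.

ROBOT

A 6-joint arm with a two-finger parallel gripper is mounted at the origin on the work surface. World frame = base frame: x ahead of the robot, y to its left, z up, the work surface at z = 0. Lengths are in m, angles in rad, forces in N, time in s.
With the tool pointing down it reaches from about 0.3 to 0.875 m from the base axis. Payload 6.4 kg.
Tool frame: the origin (TCP) lies midway between the tips of the shut fingers; the grasp point (between the pads) lies 19 mm behind it; z points along the fingers, y is the line along which they close (so a half turn about z gives the same grasp; the last joint's range is limited). The gripper opens to 85 mm and grips with 20 to 120 N. Pads are 22 mm wide; open, the fingers measure 114 mm over their backs; the gripper's body (76 mm by 85 mm) begins 54 mm behind the grasp point. The pads swing forward as they close: fully open they stand 13 mm farther back than shut.
Start: joints at [-1.502, 0.181, 1.607, -0, 1.354, -0.206], TCP at [0.156, -0.553, 0.231] pointing down, gripper open.
Joint ranges: [-2.99, 2.99], [-0.89, 2.07], [0.3, 2.58], [-1.14, 4.28], [0, 2.63], [-3.12, 3.12]. Speed limits (rad/s): [2.57, 2.57, 3.01, 3.14, 3.14, 3.14].

INTERFACE

Orientations are given as a unit quaternion [w, x, y, z].
In Python, from bench import sensors, vision, ctrl gives the robot as it stands.
- The arm moves only by the tool carry_out, never from a script. Its argument "deltas" is text: rows parted by semicolons, each of 7 numbers parted by spaces: the shift along the tool's x, y, z in mm, then the turn, a rotation vector about the tool's x, y, z in rad, then the closure, from 0 (fully open) to 1 (shut). In form: tx ty tz ax ay az claw; .... A call has 1 to 12 rows; each row is the pose to reach, as a shift and turn from the pose commanded when the call began, along the tool's axes at that moment; what a row does not reach only later rows make up. A row lasts 1/8 s, in which the tool goes at most 62.5 mm and 10.7 degrees, less where a joint would pass 70% of its speed; a pose out of reach is approached as far as the arm can. A call with a gripper value outside its range is refused whole. The fingers move at their own pace and stop on an object; the grip force is fixed at half the most. Time passes only in rows, so rows that repeat a pose let the fingers close. It gives the time, the measured TCP pose, the force, the opening and the grip force at its end, in the units of the state.
- sensors.get_obs(): the state, without advancing time (a new reading comes with each control period).
- vision.camera(name): name is "side" or "top"; returns the picture (400x640x3 uint8, blue, green, red); there is no depth.
- vision.camera_model(name): a dict with "K" (3x3 intrinsics, pixels), "extrinsics" (4x4, takes a point from world to camera coordinates). Camera axes: x right, y down, z forward; pixel columns grow to the right and rows downward; lengths in m; the calibration is good to about 2 mm. A picture is of the moment at which its call begins. camera_model takes no time and is no camera call.
- ctrl.hand_in(): hands the job in; it is judged then, once.
The state is a dict: "time_s": time; "q": joint angles; "dq": joint speeds; "joint_efforts": joint torques, N m; "eef_pos": TCP position; "eef_rot": TCP orientation; "wrist_force": force on the tool from outside, world axes, zero at the start; "torque": the same for the moment, N m; "opening": opening from 0.0 (shut) to 1.0 (fully open); "grasp_force": force on a finger pad.
Only numpy, scipy, OpenCV 4.12 (cv2) and the standard library are available. Lean on these libraries where they do the work, as an engineer would, in place of code of your own. Each camera call takes 0.05 s, during which the arm holds its last target. There are 200 camera calls.

## Working session

There is one attempt and no reset: what is moved stays moved. The work goes in short steps, Python scripts to look and compute and a tool call to move; the robot and the scene stay as the last step left them, time stands still between calls to the robot, and variables do not carry over. Pictures are saved under pics/ and viewed, at most 14 in all, crops included, and the job is handed in when it is done.

Besides the shell and the picture viewer there is one more tool, called as name(argument=value, ...) on one line, values as JSON. carry_out: Moves the arm, as the interface text tells. Its arguments: {"type":"object","properties":{"deltas":{"type":"string"}},"required":["deltas"]}

```bash
mkdir -p pics; ls
python3 - <<'E'
from bench import sensors, vision
import cv2, numpy as np
for n in("top","side"):
    cv2.imwrite(f"pics/{n}0.png",vision.camera(n)); m=vision.camera_model(n); print(n,np.round(m["K"],1).tolist(),np.round(m["extrinsics"],3).tolist())
o=sensors.get_obs(); print(o)
E
```

```text
pics
top [[411.9, 0.0, 324.0], [0.0, 411.9, 202.4], [0.0, 0.0, 1.0]] [[0.011, -1.0, 0.005, -0.003], [-0.998, -0.011, -0.059, 0.55], [0.059, -0.004, -0.998, 0.897], [0.0, 0.0, 0.0, 1.0]]
side [[476.2, 0.0, 328.6], [0.0, 476.2, 199.9], [0.0, 0.0, 1.0]] [[-0.877, -0.479, -0.021, 0.463], [-0.293, 0.569, -0.769, 0.187], [0.38, -0.668, -0.639, 0.999], [0.0, 0.0, 0.0, 1.0]]
{'time_s': 0.1, 'q': array([-1.50232693e+00,  1.81468590e-01,  1.60787770e+00, -1.30731197e-05,
        1.35382080e+00, -2.06309789e-01]), 'dq': array([-0.00062032, -0.00235779, -0.00269019,  0.00042302, -0.00103266,
        0.00130827]), 'joint_efforts': array([ 7.08647294e-04, -4.45875800e+01, -3.52238667e+01, -2.63011325e-04,
        4.12876136e-03,  2.51449387e-05]), 'eef_pos': array([ 0.15599057, -0.55292896,  0.23048786]), 'eef_rot': array([-7.85785861e-04,  9.90576386e-01,  1.36959132e-01,  4.78450516e-05]), 'wrist_force': array([0.04227934, 0.38589832, 0.4511904 ]), 'torque': array([0.01744546, 0.03201336, 0.03410549]), 'grasp_force': 0.0, 'opening': 1.0031604541285188}
```

View pics/top0.png

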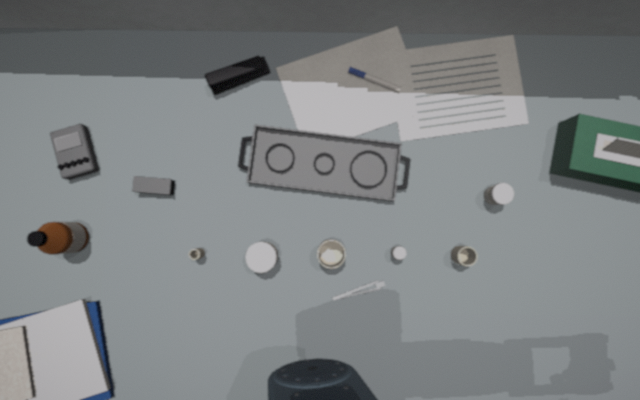

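View pics/side0.png

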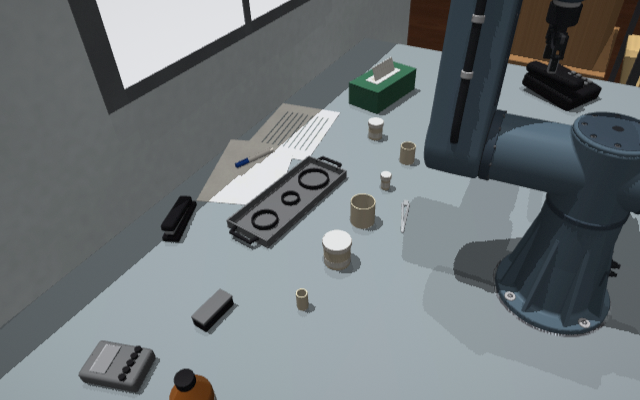

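The top view shows, in the row at v≈255: the empty small pot (195), the capped large (261), the empty large (331), the capped small (399) and the empty medium (465). The capped medium is at (502,194) and the slide box at (154,186). The carrier's seats are medium (280,158), small (324,164) and large (368,169). The side view agrees.

```bash
cat > h.py <<'E'
import cv2, numpy as np
from bench import sensors, vision
from scipy.spatial.transform import Rotation as R
def unproj(m,uv,z):
    K=np.array(m["K"]);E=np.array(m["extrinsics"]);Rt=E[:3,:3];t=E[:3,3]
    c=-Rt.T@t; d=Rt.T@np.linalg.inv(K)@np.array([uv[0],uv[1],1.])
    return c+d*(z-c[2])/d[2]
def delta(target,yaw=None):
    """shift (mm, tool axes) to target; yaw = wanted world yaw of tool y (closing) axis"""
    o=sensors.get_obs(); w,x,y,z=o["eef_rot"]; r=R.from_quat([x,y,z,w])
    d=r.inv().apply(np.array(target)-o["eef_pos"])*1000
    return d, r.as_matrix()
E
python3 - <<'E'
from h import *
im=vision.camera("top"); m=vision.camera_model("top"); g=cv2.cvtColor(im,cv2.COLOR_BGR2GRAY)
def blob(mask,c):
    n,l,s,ce=cv2.connectedComponentsWithStats(mask.astype(np.uint8)); 
    k=np.argmin([np.hypot(*(ce[i]-c)) if s[i,4]<4000 else 1e9 for i in range(1,n)])+1
    return ce[k],s[k,4]
for n,c,z in(("large",(261,257),.066),("small",(399,254),.046),("medium",(502,194),.056)):
    u,v=c; p=g[v-24:v+25,u-24:u+25]; th=185
    th,_=cv2.threshold(p,0,255,cv2.THRESH_OTSU)
    ce,a=blob(g>th,c); P=unproj(m,ce,z); zc=.897-z
    print(n,th,p.max(),ce.round(1),a,"diam mm",1000*np.sqrt(4*a/np.pi)*zc/411.9,P.round(4))
for n,c in(("sm",(280,158)),("ss",(324,164)),("sl",(368,169))):
    u,v=c; p=g[v-6:v+7,u-6:u+7]; print(n,np.median(p),g[v,u-24:u+25])
    ce,a=blob(g>np.median(p)*.75,c)
    print(ce.round(1),a,1000*np.sqrt(4*a/np.pi)*.885/411.9,unproj(m,ce,.008).round(4))
a=vision.camera("top")[110:220,230:420]; cv2.imwrite("pics/c.png",cv2.resize(a,None,fx=4,fy=4,interpolation=2))
E
```

```text
large 161.0 185 [260.  256.7] 724 diam mm 61.25387588889926 [0.4327 0.1354 0.066 ]
small 128.0 184 [399.8 173.8] 101 diam mm 23.428987158632136 [ 0.612  -0.1592  0.046 ]
medium 124.0 184 [399.6 173.6] 119 diam mm 25.132329436969638 [ 0.6112 -0.1569  0.056 ]
sm 133.0 [131 131 132 130 131 132 132 128 117  90  66  78 109 126 132 131 131 131
 132 132 132 133 133 133 132 133 133 133 133 132 133 132 133 133 132 124
 104  82  90 115 129 133 133 133 133 133 132 133 133]
[279.9 158.1] 458 51.88469606898858 [0.6496 0.1037 0.008 ]
ss 133.0 [133 133 133 132 133 133 133 133 133 133 134 131 122 102  81  91 115 130
 132 133 133 133 134 134 134 133 135 132 134 134 132 128 107  85  86 113
 129 133 134 134 133 133 132 133 133 133 134 133 131]
[323.8 163.9] 208 34.96537622178659 [0.6375 0.0047 0.008 ]
sl 132.0 [133 133 133 132 124 106  86  92 114 128 133 132 132 132 133 133 131 134
 132 133 132 132 131 131 132 131 131 132 132 131 131 131 131 132 131 132
 131 130 130 122  99  74  75 105 126 131 131 130 129]
[367.9 169.2] 815 69.21262843585107 [ 0.6267 -0.0946  0.008 ]
```

View pics/c.png

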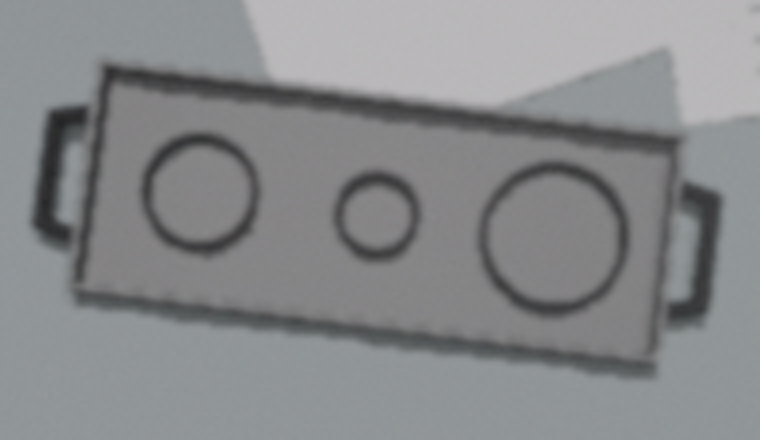

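The crop shows the medium, small and large rings from left to right. Their measured spacing is about 100 mm, as it should be. I'll redo the small and medium lids with a higher threshold.

Run:
```python
from h import *
im=vision.camera("top"); m=vision.camera_model("top"); g=cv2.cvtColor(im,cv2.COLOR_BGR2GRAY)
for n,c,z in(("large",(261,257),.066),("small",(399,254),.046),("medium",(502,194),.056)):
    u,v=c; w=(g[v-24:v+25,u-24:u+25]>163).astype(np.uint8)
    k,l,s,ce=cv2.connectedComponentsWithStats(w); i=1+np.argmax(s[1:,4])
    P=ce[i]+np.array([u-24,v-24]); a=s[i,4]
    print(n,P.round(1),a,s[i,2:4],1000*np.sqrt(4*a/np.pi)*(.897-z+.03)/411.9,unproj(m,P,z).round(4))
d,M=delta([.588,-.37,.1]); print(M.round(3),np.linalg.norm(d))
```

```text
large [260.  256.7] 715 [31 30] 63.06950750673359 [0.4327 0.1353 0.066 ]
small [399.8 252.6] 123 [13 12] 26.766508945377577 [ 0.4432 -0.1593  0.046 ]
medium [503.2 193.1] 343 [21 21] 44.19045593205989 [ 0.572  -0.3777  0.056 ]
[[ 0.962  0.271 -0.   ]
 [ 0.271 -0.962  0.001]
 [ 0.    -0.001 -1.   ]] 487.0986854763652
```

carry_out(deltas="50 -40 0 0 0 0.03 0; 100 -80 0 0 0 0.07 0.2; 150 -120 10 0 0 0.11 0.4; 200 -160 30 0 0 0.15 0.4; 250 -200 50 0 0 0.2 0.4; 300 -240 70 0 0 0.24 0.4; 340 -270 85 0 0 0.275 0.4; 370 -290 95 0 0 0.275 0.4; 383 -301 100 0 0 0.275 0.4; 383 -301 100 0 0 0.275 0.4; 383 -301 100 0 0 0.275 0.4; 383 -301 100 0 0 0.275 0.4")

```text
time_s: 1.75
eef_pos: [0.4428, -0.1608, 0.1317]
eef_rot: [0.0, 1.0, -0.001, 0.0]
wrist_force: [1.0, 0.0, 1.0]
opening: 0.599
grasp_force: 0.0
```

Run:
```python
from h import *
cv2.imwrite("pics/s1.png",cv2.resize(vision.camera("side")[80:330,260:580],None,fx=2.4,fy=2.4))
d,M=delta([.4432,-.1593,.017]);print(d,M.round(3))
```

```text
[  0.33901388  -1.52875936 114.67675809] [[ 1.    -0.002  0.001]
 [-0.002 -1.    -0.   ]
 [ 0.001  0.    -1.   ]]
```

View pics/s1.png

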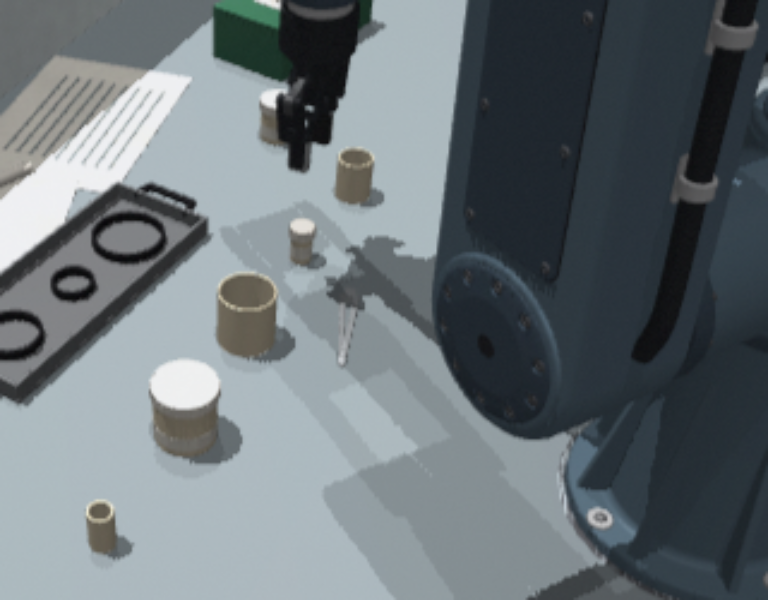

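The open gripper hangs straight above the small pot (crop 302,240), with its fingers closing along y. I'll descend and grip.

carry_out(deltas="0 -1.5 30 0 0 0 0.4; 0 -1.5 60 0 0 0 0.4; 0 -1.5 85 0 0 0 0.4; 0 -1.5 103 0 0 0 0.4; 0 -1.5 114 0 0 0 0.4; 0 -1.5 114 0 0 0 0.4; 0 -1.5 114 0 0 0 0.4; 0 -1.5 114 0 0 0 0.6; 0 -1.5 114 0 0 0 0.7; 0 -1.5 114 0 0 0 0.8; 0 -1.5 114 0 0 0 0.9; 0 -1.5 114 0 0 0 1")

```text
time_s: 3.3
eef_pos: [0.4436, -0.1587, 0.0182]
eef_rot: [0.0, 1.0, -0.0, 0.001]
wrist_force: [-1.2, 0.3, 6.4]
opening: 0.303
grasp_force: 58.5
```

carry_out(deltas="0 0 0 0 0 0 1; 0 0 0 0 0 0 1; 0 0 0 0 0 0 1")

```text
time_s: 3.68
eef_pos: [0.4436, -0.1586, 0.0182]
eef_rot: [0.0, 1.0, 0.0, 0.001]
wrist_force: [-1.2, 0.6, 6.1]
opening: 0.305
grasp_force: 58.5
```

Run:
```python
from h import *
cv2.imwrite("pics/s2.png",cv2.resize(vision.camera("side")[80:240,320:480],None,fx=3.5,fy=3.5))
d,M=delta([.6375,.0047,.1]);print(d,M.round(3),sensors.get_obs()["eef_pos"])
```

```text
[ 194.00006817 -163.26891765  -81.76879878] [[ 1.    -0.     0.001]
 [-0.    -1.    -0.001]
 [ 0.001  0.001 -1.   ]] [ 0.44359112 -0.15863456  0.01814604]
```

View pics/s2.png

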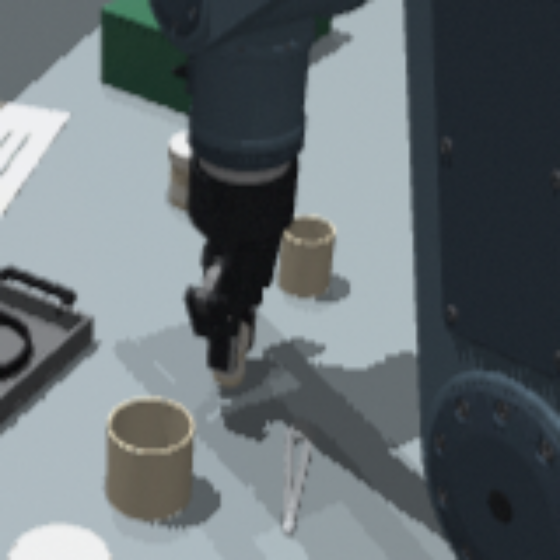

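The fingers close round the small pot's lid at crop (228,365); the opening of 26 mm fits the 28 mm lid. I'll lift and carry it over its seat.

carry_out(deltas="0 0 -15 0 0 0 1; 0 0 -45 0 0 0 1; 0 0 -80 0 0 0 1; 20 -17 -95 0 0 0 1; 50 -42 -95 0 0 0 1; 85 -72 -95 0 0 0 1; 120 -102 -95 0 0 0 1; 150 -127 -95 0 0 0 1; 175 -148 -95 0 0 0 1; 190 -160 -95 0 0 0 1; 194 -163 -95 0 0 0 1; 194 -163 -95 0 0 0 1")

```text
time_s: 5.22
eef_pos: [0.6367, 0.0045, 0.1126]
eef_rot: [0.0, 1.0, 0.0, -0.0]
wrist_force: [-0.5, -0.0, -0.5]
opening: 0.307
grasp_force: 58.9
```

carry_out(deltas="0 0 0 0 0 0 1; 0 0 0 0 0 0 1")

```text
time_s: 5.48
eef_pos: [0.6366, 0.0041, 0.1124]
eef_rot: [0.0, 1.0, -0.0, -0.0]
wrist_force: [-0.3, 0.2, -0.3]
opening: 0.302
grasp_force: 58.9
```

Run:
```python
from h import *
cv2.imwrite("pics/s3.png",cv2.resize(vision.camera("side")[60:260,200:400],None,fx=3,fy=3))
d,M=delta([.6375,.0047,.0235]);print(d,M.round(3),sensors.get_obs()["eef_pos"])
```

```text
[ 0.80431612 -0.56848621 88.90572325] [[ 1.    -0.001 -0.   ]
 [-0.001 -1.    -0.   ]
 [-0.     0.    -1.   ]] [0.63670519 0.00413397 0.11240582]
```

View pics/s3.png

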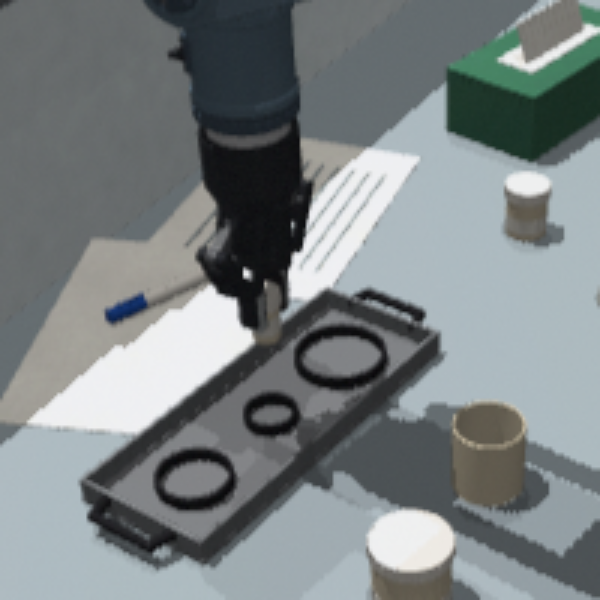

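The small pot hangs over the small ring (crop 272,413). I'll lower it slowly and release it.

carry_out(deltas="1 -0.5 25 0 0 0 1; 1 -0.5 50 0 0 0 1; 1 -0.5 68 0 0 0 1; 1 -0.5 78 0 0 0 1; 1 -0.5 84 0 0 0 1; 1 -0.5 87 0 0 0 1; 1 -0.5 89 0 0 0 1; 1 -0.5 89.5 0 0 0 1; 1 -0.5 89.5 0 0 0 1")

```text
time_s: 6.65
eef_pos: [0.6382, 0.0052, 0.0231]
eef_rot: [0.0, 1.0, -0.0, 0.0]
wrist_force: [0.1, -0.1, -0.5]
opening: 0.306
grasp_force: 58.9
```

carry_out(deltas="0 0 0.5 0 0 0 1; 0 0 1 0 0 0 1; 0 0 1 0 0 0 1; 0 0 1 0 0 0 1")

```text
time_s: 7.15
eef_pos: [0.6383, 0.0052, 0.0222]
eef_rot: [0.0, 1.0, -0.0, 0.0]
wrist_force: [-1.5, 0.3, 4.8]
opening: 0.301
grasp_force: 59.1
```

Contact is light at 4.8 N. I'll release, rise and travel to the medium pot.

carry_out(deltas="0 0 0 0 0 0 0.8; 0 0 0 0 0 0 0.6; 0 0 0 0 0 0 0.5; 0 0 0 0 0 0 0.5; 0 0 0 0 0 0 0.5; 0 0 -10 0 0 0 0.5; 0 0 -30 0 0 0 0.5; 0 0 -60 0 0 0 0.4; 0 0 -95 0 0 0 0.2; 0 0 -125 0 0 0 0.2; 0 0 -130 0 0 0 0.2; 0 0 -130 0 0 0 0.2")

```text
time_s: 8.65
eef_pos: [0.6381, 0.0052, 0.1523]
eef_rot: [0.0, 1.0, -0.0, 0.0]
wrist_force: [-1.5, 1.2, -0.4]
opening: 0.8
grasp_force: 0.0
```

carry_out(deltas="-3 20 0 0 0 -0.1 0.2; -10 60 0 0 0 -0.25 0.2; -20 110 0 0 0 -0.42 0.2; -28 160 0 0 0 -0.59 0.2; -36 210 0 0 0 -0.76 0.2; -45 260 0 0 0 -0.93 0.2; -52 305 0 0 0 -1.1 0.2; -60 345 0 0 0 -1.27 0.2; -64 370 0 0 0 -1.43 0.2; -66 383 0 0 0 -1.571 0.2; -66 383 0 0 0 -1.571 0.2; -66 383 0 0 0 -1.571 0.2")

```text
time_s: 10.15
eef_pos: [0.5716, -0.3768, 0.1506]
eef_rot: [-0.001, 0.708, 0.706, 0.0]
wrist_force: [-0.4, 0.1, -0.9]
opening: 0.798
grasp_force: 0.0
```

Run:
```python
from h import *
cv2.imwrite("pics/s4.png",cv2.resize(vision.camera("side")[60:260,200:440],None,fx=3,fy=3))
d,M=delta([.572,-.3777,.0245]);print(d,M.round(3),sensors.get_obs()["eef_pos"],sensors.get_obs()["q"])
```

```text
[ -1.19681274   0.26777741 126.43762164] [[ 0.001  1.    -0.001]
 [ 1.    -0.001  0.001]
 [ 0.001 -0.001 -1.   ]] [ 0.57186221 -0.37666203  0.15093923] [-7.55433139e-01  4.91679814e-01  1.37082498e+00  2.31152319e-04
  1.28068960e+00 -7.54031950e-01]
```

View pics/s4.png

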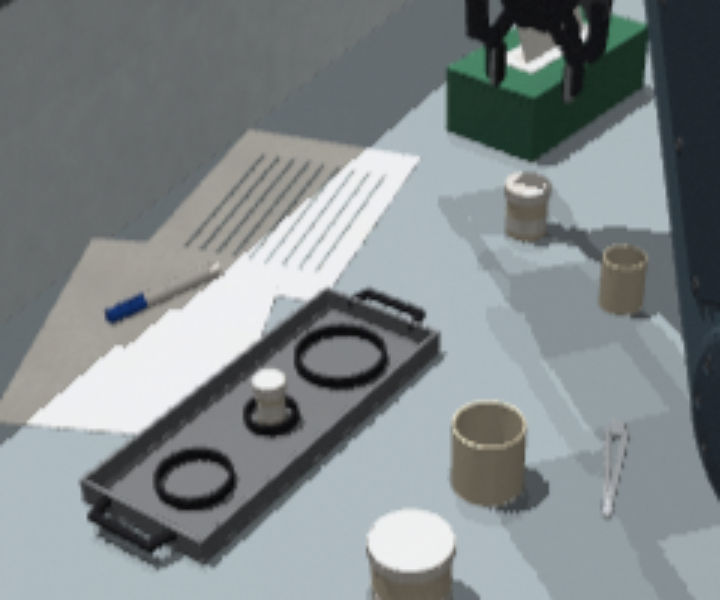

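The small pot stands upright in its ring (crop 270,395). The open gripper is above the medium pot (527,205). I'll descend and grip.

carry_out(deltas="-1 0 35 0 0 0 0.2; -1 0 70 0 0 0 0.2; -1 0 98 0 0 0 0.2; -1 0 116 0 0 0 0.2; -1 0 126 0 0 0 0.2; -1 0 126 0 0 0 0.2; -1 0 126 0 0 0 0.4; -1 0 126 0 0 0 0.5; -1 0 126 0 0 0 0.7; -1 0 126 0 0 0 1; -1 0 126 0 0 0 1; -1 0 126 0 0 0 1")

```text
time_s: 11.7
eef_pos: [0.5729, -0.3798, 0.0276]
eef_rot: [0.001, 0.707, 0.707, 0.0]
wrist_force: [0.1, 0.6, 6.1]
opening: 0.519
grasp_force: 61.3
```

carry_out(deltas="0 0 0 0 0 0 1; 0 0 0 0 0 0 1; 0 0 -15 0 0 0 1; 0 0 -45 0 0 0 1; 0 0 -80 0 0 0 1; 0 0 -95 0 0 0 1; 0 0 -95 0 0 0 1; 0 0 -95 0 0 0 1")

```text
time_s: 12.7
eef_pos: [0.5711, -0.3781, 0.1191]
eef_rot: [-0.001, 0.707, 0.707, -0.0]
wrist_force: [1.0, 0.3, -1.5]
opening: 0.519
grasp_force: 61.1
```

Run:
```python
from h import *
cv2.imwrite("pics/s5.png",cv2.resize(vision.camera("side")[60:260,200:440],None,fx=3,fy=3))
d,M=delta([.6496,.1037,.03]);print(d,M.round(3),sensors.get_obs()["eef_pos"],sensors.get_obs()["q"])
```

```text
[481.483017    78.77252746  89.65215439] [[ 0.     1.    -0.002]
 [ 1.    -0.     0.002]
 [ 0.002 -0.002 -1.   ]] [ 0.5710285  -0.37797984  0.11876694] [-7.57600412e-01  5.26930092e-01  1.38893413e+00  6.65067121e-06
  1.22895253e+00 -7.57586993e-01]
```

View pics/s5.png

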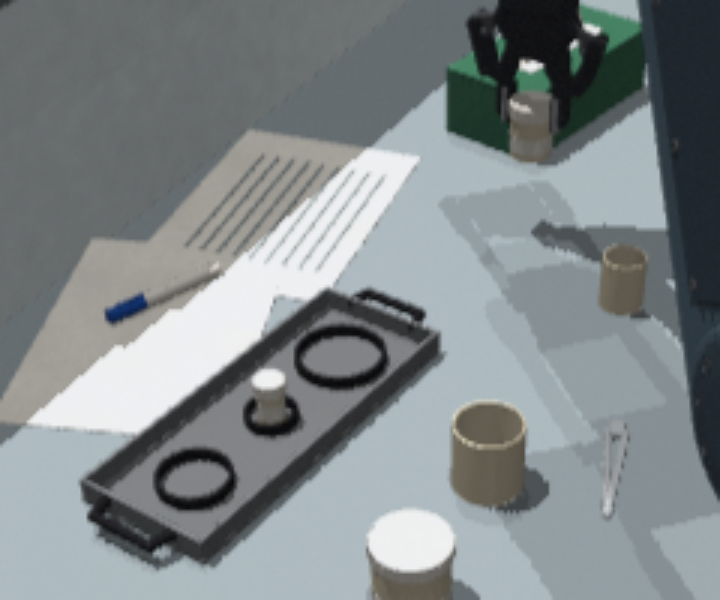

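The medium pot is held upright by its lid (crop 530,125). I'll carry it to the medium seat.

carry_out(deltas="12 2 0 0 0 0 1; 40 6 0 0 0 0 1; 80 13 0 0 0 0 1; 125 20 0 0 0 0 1; 175 28 0 0 0 0 1; 225 37 0 0 0 0 1; 275 45 0 0 0 0 1; 325 53 0 0 0 0 1; 375 61 0 0 0 0 1; 420 69 0 0 0 0 1; 455 75 0 0 0 0 1; 474 78 0 0 0 0 1")

```text
time_s: 14.25
eef_pos: [0.6489, 0.0988, 0.1205]
eef_rot: [-0.0, 0.706, 0.708, -0.0]
wrist_force: [0.4, -0.9, -1.2]
opening: 0.52
grasp_force: 61.2
```

carry_out(deltas="7 1 0 0 0 0 1; 7 1 0 0 0 0 1; 7 1 0 0 0 0 1; 7 1 0 0 0 0 1; 7 1 0 0 0 0 1")

```text
time_s: 14.88
eef_pos: [0.6511, 0.1014, 0.1209]
eef_rot: [0.0, 0.707, 0.707, 0.0]
wrist_force: [-0.0, 0.3, 0.2]
opening: 0.519
grasp_force: 61.1
```

Run:
```python
from h import *
d,M=delta([.6496,.1037,.0316]);print(d,M.round(3),sensors.get_obs()["eef_pos"])
```

```text
[ 2.30278911 -1.47002043 89.26584801] [[ 0.001  1.     0.   ]
 [ 1.    -0.001 -0.   ]
 [-0.     0.    -1.   ]] [0.65105844 0.10139888 0.12086608]
```

carry_out(deltas="1 -1.5 25 0 0 0 1; 1 -1.5 50 0 0 0 1; 1 -1.5 68 0 0 0 1; 1 -1.5 78 0 0 0 1; 1 -1.5 83 0 0 0 1; 1 -1.5 86 0 0 0 1; 1 -1.5 87 0 0 0 1; 1 -1.5 87 0 0 0 1; 1 -1.5 87 0 0 0 1")

```text
time_s: 16.0
eef_pos: [0.6498, 0.1032, 0.0343]
eef_rot: [0.0, 0.707, 0.707, 0.0]
wrist_force: [0.2, -0.9, -1.3]
opening: 0.516
grasp_force: 61.2
```

carry_out(deltas="0 0 1 0 0 0 1; 0 0 2 0 0 0 1; 0 0 2 0 0 0 1; 0 0 2 0 0 0 1")

```text
time_s: 16.5
eef_pos: [0.6494, 0.1032, 0.0317]
eef_rot: [-0.0, 0.707, 0.707, -0.0]
wrist_force: [-0.6, -1.0, -0.6]
opening: 0.515
grasp_force: 61.2
```

Run:
```python
from h import *
cv2.imwrite("pics/s6.png",cv2.resize(vision.camera("side")[100:260,200:400],None,fx=3.5,fy=3.5))
print(sensors.get_obs()["eef_pos"])
```

```text
[0.6494265  0.1031747  0.03177678]
```

View pics/s6.png

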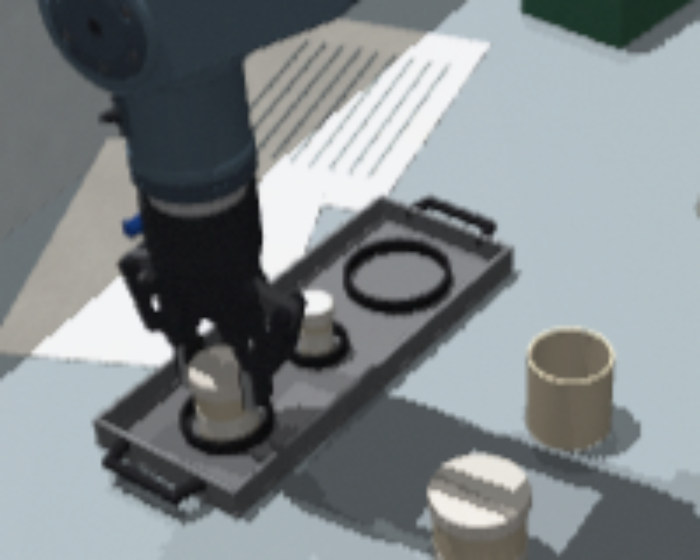

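The medium pot is inside its ring (crop 225,415) and almost down. I'll lower it until it touches.

carry_out(deltas="0 0 0.5 0 0 0 1; 0 0 1 0 0 0 1; 0 0 1 0 0 0 1; 0 0 1 0 0 0 1")

```text
time_s: 17.05
eef_pos: [0.6495, 0.1032, 0.0316]
eef_rot: [0.0, 0.707, 0.707, -0.0]
wrist_force: [-2.6, 0.1, 5.7]
opening: 0.513
grasp_force: 61.4
```

carry_out(deltas="0 0 0 0 0 0 0.7; 0 0 0 0 0 0 0.4; 0 0 0 0 0 0 0.3; 0 0 0 0 0 0 0.3; 0 0 0 0 0 0 0.3; 0 0 -10 0 0 0 0.3; 0 0 -30 0 0 0 0.3; 0 0 -60 0 0 0 0.3; 0 0 -95 0 0 0 0; 0 0 -125 0 0 0 0; 0 0 -130 0 0 0 0; 0 0 -130 0 0 0 0")

```text
time_s: 18.55
eef_pos: [0.6495, 0.1032, 0.1612]
eef_rot: [0.0, 0.707, 0.707, 0.0]
wrist_force: [-0.0, 0.7, -0.7]
opening: 0.996
grasp_force: 0.0
```

carry_out(deltas="2 -15 0 0 0 0.1 0; 6 -40 0 0 0 0.25 0; 10 -65 0 0 0 0.42 0; 14 -90 0 0 0 0.59 0; 18 -115 0 0 0 0.76 0; 22 -140 0 0 0 0.93 0; 25 -165 0 0 0 1.1 0; 28 -185 0 0 0 1.27 0; 30 -205 0 0 0 1.43 0; 32 -217 0 0 0 1.571 0; 32 -217 0 0 0 1.571 0; 32 -217 0 0 0 1.571 0")

```text
time_s: 20.05
eef_pos: [0.4325, 0.1351, 0.1602]
eef_rot: [0.0, 1.0, 0.001, -0.0]
wrist_force: [0.0, -0.0, -0.6]
opening: 0.999
grasp_force: 0.0
```

carry_out(deltas="0 0 0 0 0 0 0; 0 0 0 0 0 0 0")

```text
time_s: 20.3
eef_pos: [0.4327, 0.1351, 0.1607]
eef_rot: [0.0, 1.0, 0.0, -0.0]
wrist_force: [-0.2, 0.1, 0.1]
opening: 1.002
grasp_force: 0.0
```

Run:
```python
from h import *
cv2.imwrite("pics/s7.png",cv2.resize(vision.camera("side")[100:300,200:400],None,fx=3,fy=3))
d,M=delta([.4327,.1353,.0335]);print(d,M.round(3),sensors.get_obs()["eef_pos"],sensors.get_obs()["q"][5],sensors.get_obs()["opening"])
```

```text
[ 7.37028401e-02 -2.22417595e-01  1.27190757e+02] [[ 1.  0. -0.]
 [ 0. -1. -0.]
 [-0.  0. -1.]] [0.43265259 0.1350799  0.16069077] 1.6102801134963376 1.0002958916599296
```

View pics/s7.png

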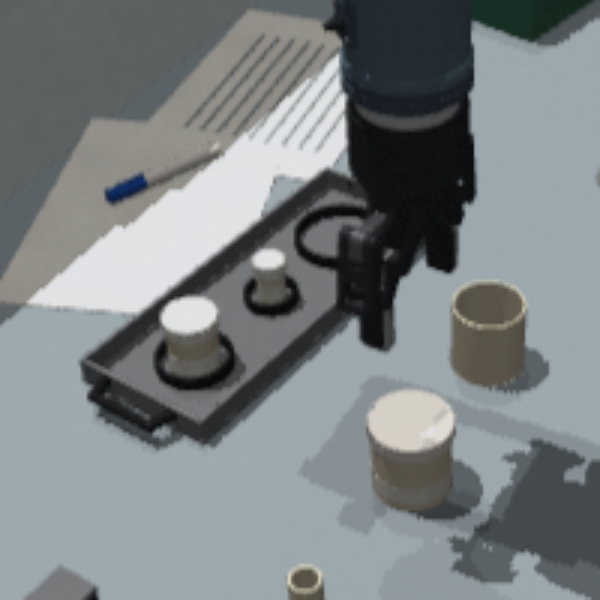

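The medium pot stands upright in its ring (crop 190,335). The gripper is over the large pot (410,445), fully open, so I'll descend and grip.

carry_out(deltas="0 0 30 0 0 0 0; 0 0 60 0 0 0 0; 0 0 82 0 0 0 0; 0 0 100 0 0 0 0; 0 0 115 0 0 0 0; 0 0 123 0 0 0 0; 0 0 127 0 0 0 0; 0 0 127 0 0 0 0; 0 0 127 0 0 0 0.2; 0 0 127 0 0 0 0.4; 0 0 127 0 0 0 0.7; 0 0 127 0 0 0 1")

```text
time_s: 21.85
eef_pos: [0.433, 0.1352, 0.0348]
eef_rot: [0.0, 1.0, -0.0, 0.001]
wrist_force: [-2.7, 0.0, 7.5]
opening: 0.732
grasp_force: 64.0
```

carry_out(deltas="0 0 0 0 0 0 1; 0 0 0 0 0 0 1; 0 0 0 0 0 0 1; 0 0 0 0 0 0 1")

```text
time_s: 22.35
eef_pos: [0.433, 0.1352, 0.0348]
eef_rot: [0.0, 1.0, -0.0, 0.001]
wrist_force: [-2.7, -0.2, 7.6]
opening: 0.725
grasp_force: 64.0
```

carry_out(deltas="0 0 -15 0 0 0 1; 0 0 -45 0 0 0 1; 0 0 -80 0 0 0 1; 0 0 -105 0 0 0 1; 10 12 -110 0 0 0 1; 35 42 -110 0 0 0 1; 65 77 -110 0 0 0 1; 95 113 -110 0 0 0 1; 125 148 -110 0 0 0 1; 155 184 -110 0 0 0 1; 180 213 -110 0 0 0 1; 194 230 -110 0 0 0 1")

```text
time_s: 23.85
eef_pos: [0.627, -0.0977, 0.1425]
eef_rot: [0.0, 1.0, -0.001, -0.001]
wrist_force: [-0.6, 0.6, -2.2]
opening: 0.729
grasp_force: 65.6
```

carry_out(deltas="0 0 0 0 0 0 1; 0 0 0 0 0 0 1; 0 0 0 0 0 0 1; 0 0 0 0 0 0 1")

```text
time_s: 24.35
eef_pos: [0.6261, -0.0942, 0.1439]
eef_rot: [-0.0, 1.0, 0.0, -0.0]
wrist_force: [0.4, 0.2, -1.8]
opening: 0.732
grasp_force: 65.6
```

Run:
```python
from h import *
cv2.imwrite("pics/s8.png",cv2.resize(vision.camera("side")[60:260,200:400],None,fx=3,fy=3))
d,M=delta([.6267,-.0946,.0388]);print(d,M.round(3),sensors.get_obs()["eef_pos"])
```

```text
[  0.4552983    0.34533998 105.17930636] [[ 1.     0.001  0.   ]
 [ 0.001 -1.    -0.   ]
 [ 0.     0.    -1.   ]] [ 0.62623136 -0.09425264  0.14397924]
```

View pics/s8.png

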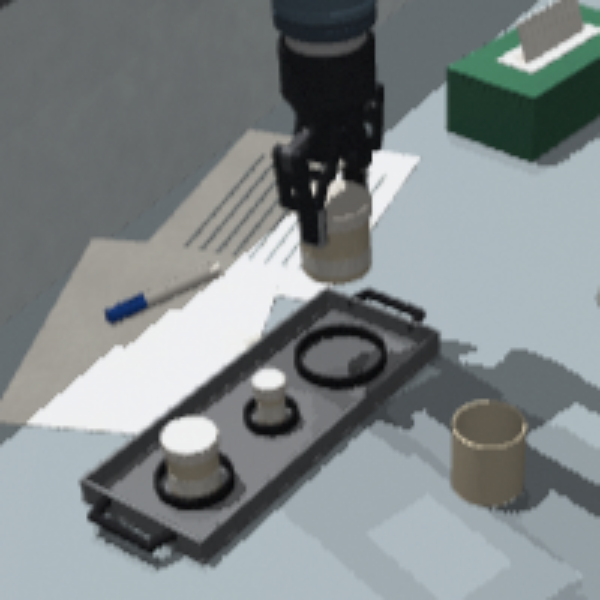

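The large pot hangs upright over the large ring (crop 342,355). I'll lower it.

carry_out(deltas="0.5 0.5 25 0 0 0 1; 0.5 0.5 52 0 0 0 1; 0.5 0.5 75 0 0 0 1; 0.5 0.5 88 0 0 0 1; 0.5 0.5 96 0 0 0 1; 0.5 0.5 100 0 0 0 1; 0.5 0.5 102 0 0 0 1; 0.5 0.5 103 0 0 0 1; 0.5 0.5 103 0 0 0 1; 0.5 0.5 103 0 0 0 1")

```text
time_s: 25.65
eef_pos: [0.6271, -0.0954, 0.0411]
eef_rot: [0.0, 1.0, -0.0, 0.0]
wrist_force: [-0.3, 0.2, -1.1]
opening: 0.728
grasp_force: 65.7
```

carry_out(deltas="0 0 0.5 0 0 0 1; 0 0 1 0 0 0 1; 0 0 1.5 0 0 0 1; 0 0 1.5 0 0 0 1; 0 0 1.5 0 0 0 1")

```text
time_s: 26.28
eef_pos: [0.6269, -0.0954, 0.0393]
eef_rot: [0.0, 1.0, -0.0, -0.0]
wrist_force: [0.1, 0.4, -1.9]
opening: 0.727
grasp_force: 65.6
```

carry_out(deltas="0 0 0.5 0 0 0 1; 0 0 1 0 0 0 1; 0 0 1 0 0 0 1; 0 0 1 0 0 0 1")

```text
time_s: 26.78
eef_pos: [0.6271, -0.0954, 0.0389]
eef_rot: [0.0, 1.0, -0.0, 0.0]
wrist_force: [-3.1, 1.1, 5.7]
opening: 0.729
grasp_force: 66.1
```

It has touched down; I'll release, rise clear and check.

carry_out(deltas="0 0 0 0 0 0 0.5; 0 0 0 0 0 0 0.2; 0 0 0 0 0 0 0; 0 0 0 0 0 0 0; 0 0 0 0 0 0 0; 0 0 -8 0 0 0 0; 0 0 -25 0 0 0 0; 0 0 -60 0 0 0 0; 0 0 -100 0 0 0 0; 0 0 -150 0 0 0 0; 0 0 -180 0 0 0 0; 0 0 -180 0 0 0 0")

```text
time_s: 28.28
eef_pos: [0.629, -0.096, 0.2234]
eef_rot: [0.001, 1.0, -0.0, 0.004]
wrist_force: [0.1, 0.4, -0.4]
opening: 1.002
grasp_force: 0.0
```

carry_out(deltas="-30 0 0 0 0 0 0; -80 40 0 0 0 0 0; -120 80 0 0 0 0 0; -160 120 0 0 0 0 0; -180 160 0 0 0 0 0; -200 200 0 0 0 0 0; -200 200 0 0 0 0 0; -200 200 0 0 0 0 0")

```text
time_s: 29.28
eef_pos: [0.4266, -0.2947, 0.2176]
eef_rot: [-0.001, 1.0, -0.0, -0.0]
wrist_force: [-0.3, 0.2, 0.6]
opening: 0.998
grasp_force: 0.0
```

Run:
```python
from h import *
a=vision.camera("side")[80:330,180:480];cv2.imwrite("pics/s9.png",cv2.resize(a,None,fx=2.4,fy=2.4))
t=vision.camera("top")[100:300,180:500];cv2.imwrite("pics/t9.png",cv2.resize(t,None,fx=2.4,fy=2.4))
```

```text
(no output)
```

View pics/s9.png

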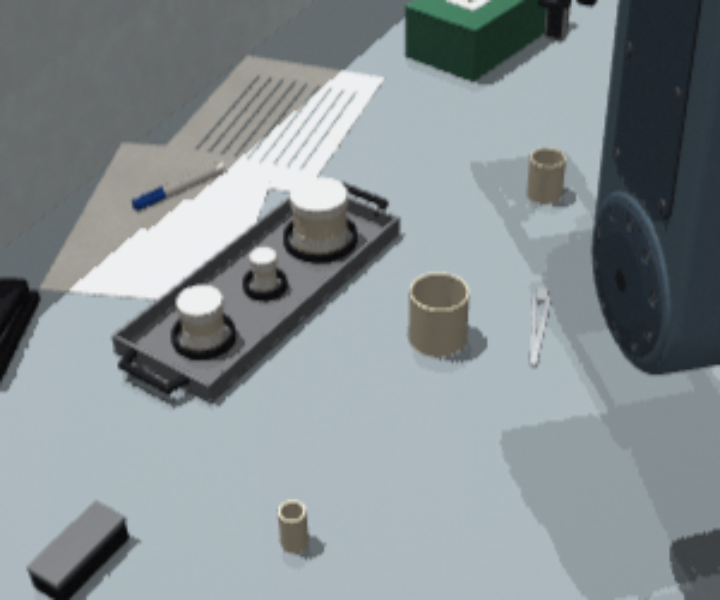

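View pics/t9.png

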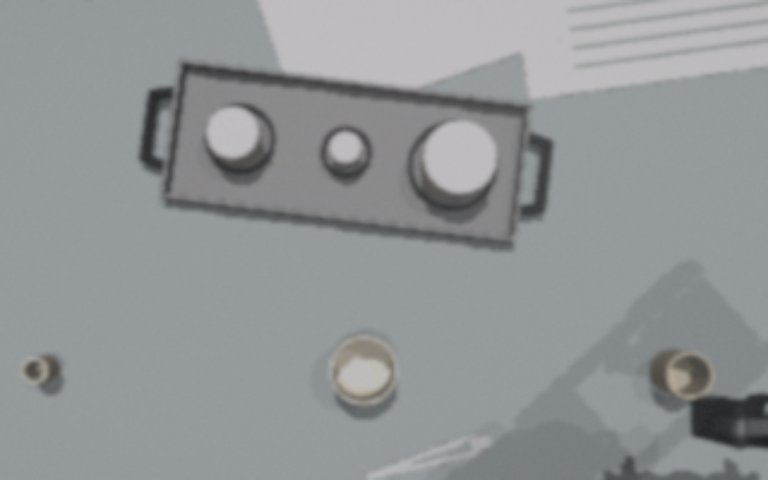

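Both views show the three pots upright in their own rings: side crop (203,315), (264,275), (320,215). The empties are where they were, and the gripper is clear.

```bash
python3 -c "
from bench import ctrl; print(ctrl.hand_in())"
```

```text
the job is handed in; nothing more can be done
None
```

The job is handed in: all three capped pots stand upright in the carrier seat rings of their own sizes, the empty pots were left where they stood, and the run took about 29 s of the 96 s allowed.

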